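# Push the chopping board out over the bowl

## Task

Push the slim chopping board along the riser shelf with your fingertips until about 4 cm of it hangs out past the end of the shelf, over the white bowl, so that scraps can be swept off its edge. Only push it, do not pinch or lift it: leave it lying flat, square to the shelf and with its long sides on the shelf, and leave the bowl, the tin and the mug where they stand.

Things in the scene. Friction and masses are not known exactly. Their poses are not given: they have to be found in the camera images.
- riser: Low wooden riser shelf on thin steel legs, fixed to the worktop. Its flat top is 170 mm (own x) by 320 mm (own y, the long way), 70 mm above the worktop, with plain open ends and no rim. Origin: centre of its footprint, on the worktop; z up. Its two ends are at own y = +160 mm and -160 mm.
- board: Slim wooden chopping board lying loose on the riser, 130 mm (own x) by 180 mm (own y, the long way) by 8 mm thick, with a darker batten across each short end; 0.15 to 0.31 kg, it slides on the riser when pushed with a few newtons. Origin: centre of its underside, which lies 70 mm above the worktop; z up. At the start it is near the middle of the riser and a little askew, its length roughly along the riser's.
- bowl: White round rice bowl, 115 mm across, 52 mm high, standing loose on the worktop just beyond one of the two ends of the riser (which end varies). Origin: centre of its underside. The board must hang out at this end.
- tin: Short round food tin, 75 mm across, 58 mm high, standing loose on the worktop beyond the other end of the riser. Origin: centre of its underside. To be left alone.
- mug: Striped mug, 86 mm across, 120 mm with its handle, 90 mm high, standing loose on the worktop behind the riser. Origin: centre of its underside. To be left alone.

How it is judged:
At the end, for the whole second after the job is handed in: The board lies flat and at rest on the riser, its end 28 to 55 mm past the riser's end on the bowl's side, square to the riser within 8 degrees and centred across it within 25 mm; bowl, tin and mug are within 15 mm of where they stood (((y of bowl in the frame of riser above 0 m and y of board in the frame of riser between 0.098 and 0.125 m) or (y of bowl in the frame of riser below 0 m and y of board in the frame of riser between -0.125 and -0.098 m)) and x of board in the frame of riser between -0.025 and 0.025 m and angle between the y axis of board and the y axis of riser, either way round below 0.14 rad and angle between board's own z axis and vertical below 0.05 rad and height (world z) of board between 0.066 and 0.074 m and linear speed of board below 0.01 m/s and distance of each of bowl, tin, mug from where it was at the start of the episode below 0.015 m); the robot touches nothing.
It fails at once if the board is lifted more than 12 mm off the riser or tipped (height (world z) of board above 0.082 m or angle between board's own z axis and vertical above 0.2 rad).
It fails at once if the board falls off the riser (height (world z) of board below 0.05 m).
It fails at once if the bowl, the tin or the mug is shifted more than 15 mm, lifted or tipped (distance of any of bowl, tin, mug from where it was at the start of the episode above 0.015 m or angle between any of bowl, tin, mug's own z axis and vertical above 0.25 rad).
It also fails if it takes over 42 s, if anything falls off the work surface, if the arm or the gripper's body presses on something with over 40 N, if the wrist force passes 120 N, or if a joint passes its speed limit or range.

## Robot

A 6-joint arm with a two-finger parallel gripper is mounted at the origin on a cart in front of the work surface, level with it; the furniture and walls round the work are solid. World frame = base frame: x ahead of the robot, y to its left, z up, the work surface at z = 0. Lengths are in m, angles in rad, forces in N, time in s.
With the tool pointing down it reaches from about 0.35 to 0.775 m from the base axis. Payload 5.5 kg.
Tool frame: the origin (TCP) lies on the centre line of the jaws, within the pads' length; the fingertips stand 17 mm ahead of it and the grasp point (between the pads) lies 2 mm behind it; z points along the fingers, y is the direction in which the jaws open and shut (so a half turn about z gives the same grasp; the last joint's range is limited). The gripper opens to 85 mm and grips with 20 to 120 N. Pads are 22 mm wide; open, the fingers measure 114 mm over their backs; the gripper's body (76 mm by 85 mm) begins 54 mm behind the grasp point. The pads swing forward as they close: fully open they stand 13 mm farther back than shut.
Start: joints at [1.046, 0.313, 0.046, 1.304, 0, 1.431], TCP at [0.216, 0.533, 0.248] pointing down, gripper open.
Joint ranges: [-2.76, 2.76], [-0.86, 1.69], [-1.03, 1.26], [-2.2, 2.34], [-1.47, 1.5], [-3.14, 3.14]. Speed limits (rad/s): [2.57, 2.57, 3.14, 3.14, 3.14, 3.14].

## Interface

Orientations are given as a unit quaternion [w, x, y, z].
In Python, from workcell import env gives the robot as it stands.
- The arm moves only by the tool servo_tool, never from a script. Its argument "increments" is a list of rows, each an object of numbers: "claw": the closure, from 0 (fully open) to 1 (shut); "x", "y", "z": the shift along the world's x, y, z in units of 25 mm (1.0 is 25 mm); "ax", "ay", "az": the turn, a rotation vector about the world's x, y, z in units of 8 degrees (1.0 is 8 degrees). A call has 1 to 5 rows; each row shifts and turns the commanded pose from where the row before left it; what a row does not reach is not made up. A row lasts 1/10 s, in which the tool goes at most 50 mm and 8.59 degrees, less where a joint would pass 70% of its speed; a pose out of reach is approached as far as the arm can. A call is refused whole if a number of a shift passes 1 or a number of a turn 1, either way. A call with a gripper value outside its range is refused whole. The fingers move at their own pace and stop on an object; "newtons" is the grip in N (left out, the last holds). Time passes only in rows, so rows that do not move let the fingers close. It gives the time, the measured TCP pose, the force and the opening at its end, in the units of the state.
- env.get_state(): the state, without advancing time (a new reading comes with each control period).
- env.read_camera(name): name is "side" or "top"; returns the picture (384x512x3 uint8, red, green, blue); there is no depth.
- env.calibration(name): a dict with "K" (3x3 intrinsics, pixels), "distortion" ([k1, k2, p1, p2, k3] as OpenCV has them; the pictures are not rectified), "world_to_cam" (4x4, takes a point from world to camera coordinates). Camera axes: x right, y down, z forward; pixel columns grow to the right and rows downward; lengths in m; the calibration is good to about 2 mm. A picture is of the moment at which its call begins. calibration takes no time and is no camera call.
- env.hand_in(): hands the job in, once; it reports no verdict.
The state is a dict: "clock": time; "joint_pos": joint angles; "qvel": joint speeds; "tau": joint torques, N m; "tcp_pos": TCP position; "orientation": TCP orientation; "wrist_force": force on the tool from outside, world axes, zero at the start; "ft_torque": the same for the moment, N m; "finger_gap": finger opening in m.
Only numpy, scipy, OpenCV 4.12 (cv2) and the standard library are available. Lean on these libraries where they do the work, as an engineer would, in place of code of your own. Each camera call takes 0.05 s, during which the arm holds its last target.

## Working session

There is one attempt and no reset: what is moved stays moved. The work goes in short steps, Python scripts to look and compute and a tool call to move; the robot and the scene stay as the last step left them, time stands still between calls to the robot, and variables do not carry over. Pictures are saved under pics/ and viewed, and the job is handed in when it is done.

Besides the shell and the picture viewer there is one more tool, called after "Call:" by a JSON object that holds its "method" and its "body", one argument or row to a line. servo_tool: Moves the arm, as the interface text tells. Its arguments: {"type":"object","properties":{"increments":{"type":"array"},"newtons":{"type":"number"}},"required":["increments"]}

```bash
mkdir -p pics; ls
python3 - <<'E'
from workcell import env
import cv2
for n in("side","top"):
    im=env.read_camera(n); cv2.imwrite(f"pics/{n}0.png",im[:,:,::-1])
    c=env.calibration(n); print(n,c)
s=env.get_state();print(s)
E
```

```text
pics
side {'K': array([[364.99920661,   0.        , 254.06393644],
       [  0.        , 364.99920661, 191.98879164],
       [  0.        ,   0.        ,   1.        ]]), 'distortion': array([-0.02273708,  0.        ,  0.        ,  0.        ,  0.        ]), 'world_to_cam': array([[ 0.9309408 , -0.36516297, -0.00228705, -0.53807782],
       [-0.19785061, -0.49911342, -0.8436474 ,  0.17187861],
       [ 0.30692729,  0.78583828, -0.53689276,  0.700842  ],
       [ 0.        ,  0.        ,  0.        ,  1.        ]])}
top {'K': array([[471.25587297,   0.        , 256.88390422],
       [  0.        , 471.25587297, 191.33424591],
       [  0.        ,   0.        ,   1.        ]]), 'distortion': array([-0.14306038,  0.        ,  0.        ,  0.        ,  0.        ]), 'world_to_cam': array([[ 0.13403079, -0.99096044,  0.00575763, -0.05421282],
       [-0.96557555, -0.13190004, -0.22420131,  0.59355664],
       [ 0.22293406,  0.02449046, -0.97452584,  0.93450613],
       [ 0.        ,  0.        ,  0.        ,  1.        ]])}
{'clock': 0.1, 'joint_pos': array([1.04639389e+00, 3.13963917e-01, 4.50665766e-02, 1.30360970e+00,
       2.84104395e-06, 1.43116781e+00]), 'qvel': array([ 5.51329104e-05, -3.08617336e-03,  2.43804233e-03,  6.84387623e-04,
        9.02908062e-04,  1.64877852e-03]), 'tau': array([ 2.90639786e-03, -4.81726170e+01,  2.99243259e+01,  1.27918032e-02,
       -1.19073161e-04, -2.09666149e-05]), 'tcp_pos': array([0.21562528, 0.53256099, 0.24746542]), 'orientation': array([-2.80145685e-04,  1.91202292e-01,  9.81550280e-01, -8.08180366e-04]), 'wrist_force': array([-0.00117314,  0.2402966 , -0.2559583 ]), 'ft_torque': array([0.02247303, 0.0026026 , 0.01061268]), 'finger_gap': 0.08520592769788926}
```

View pics/side0.png

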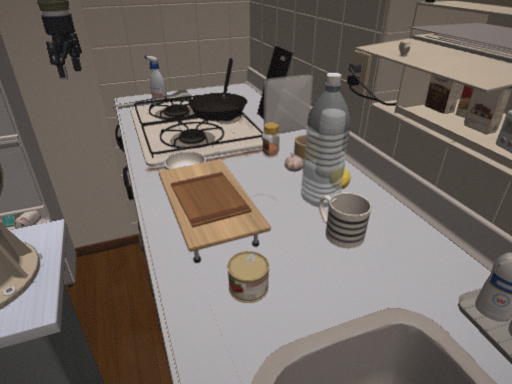

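View pics/top0.png

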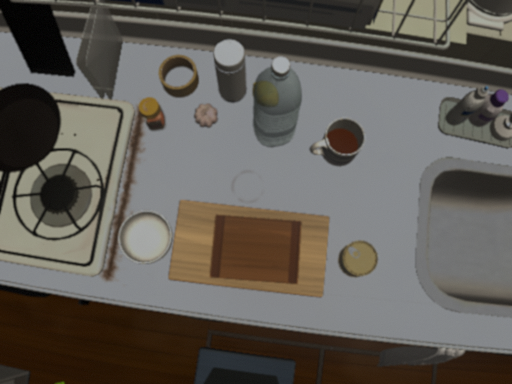

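Both views agree. In the top view the bowl is at the left end (145,237), and the tin is on the right (358,259). The mug is at (343,138), and the board spans roughly (217,214) to (298,286) on the riser. I'll refine the corners next.

```bash
cat > h.py <<'E'
import numpy as np,cv2
from workcell import env
def px2w(name,pts,z):
    c=env.calibration(name);K=np.array(c["K"]);D=np.array(c["distortion"]);T=np.array(c["world_to_cam"])
    u=cv2.undistortPoints(np.array(pts,float).reshape(-1,1,2),K,D).reshape(-1,2)
    R,t=T[:3,:3],T[:3,3]; o=-R.T@t; d=np.c_[u,np.ones(len(u))]@R
    return o+d*((z-o[2])/d[:,2])[:,None]
def w2px(name,P):
    c=env.calibration(name);T=np.array(c["world_to_cam"])
    return cv2.projectPoints(np.array(P,float).reshape(-1,1,3),cv2.Rodrigues(T[:3,:3])[0],T[:3,3],np.array(c["K"]),np.array(c["distortion"]))[0].reshape(-1,2)
E
python3 - <<'E'
import cv2
im=cv2.imread("pics/top0.png")[185:315,100:400]
im=cv2.resize(im,None,fx=2.6,fy=2.6,interpolation=cv2.INTER_CUBIC);cv2.imwrite("pics/top0z.png",im)
E
```

```text
(no output)
```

View pics/top0z.png

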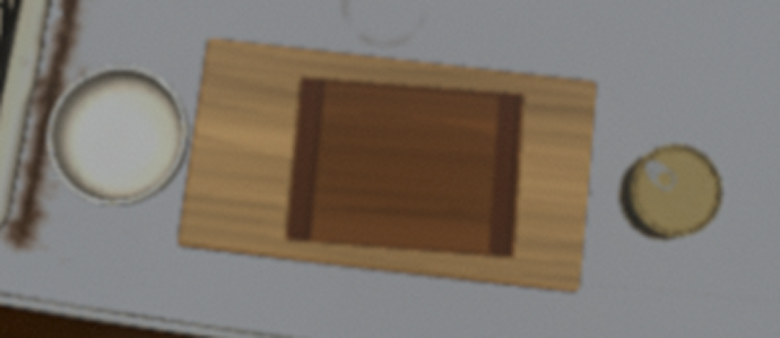

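In the zoom, the riser corners are (207,39), (597,82), (579,291) and (179,245). The board corners are (302,77), (523,95), (513,256) and (288,240). The bowl is centred at (119,135) and the tin at (671,191).

```bash
cat >> h.py <<'E'
def fit(name,pts,z,L,W):
    """corner order: (+y far x),( -y far x),(-y near),(+y near); y along length; least squares rigid fit"""
    P=px2w(name,pts,z)[:,:2]
    M=np.array([[W/2,L/2],[W/2,-L/2],[-W/2,-L/2],[-W/2,L/2]])
    c=P.mean(0);H=M.T@(P-c);a=np.arctan2(H[0,1]-H[1,0],H[0,0]+H[1,1])
    R=np.array([[np.cos(a),-np.sin(a)],[np.sin(a),np.cos(a)]])
    return c,a,np.linalg.norm(P-(c+M@R.T),axis=1)
def rel(rc,ra,bc,ba):
    R=np.array([[np.cos(ra),-np.sin(ra)],[np.sin(ra),np.cos(ra)]])
    return R.T@(bc-rc),np.degrees(ba-ra)
E
python3 - <<'E'
from h import *
z=lambda p:(np.array(p)+.5)/2.6-.5+[100,185]
rc,ra,e=fit("top",z([(207,39),(597,82),(579,291),(179,245)]),.07,.32,.17);print("riser",rc,np.degrees(ra),e)
bc,ba,e=fit("top",z([(302,77),(523,95),(513,256),(288,240)]),.078,.18,.13);print("board",bc,np.degrees(ba),e)
print("rel",rel(rc,ra,bc,ba))
print("bowl",px2w("top",z([(119,135)]),.052),"tin",px2w("top",z([(671,191)]),.058))
print("mug",px2w("top",[(345,137)],.09))
print(env.get_state()['orientation'])
E
```

```text
riser [0.4747976  0.02496152] 1.3753399359121414 [0.00134922 0.00161226 0.00173776 0.00243682]
board [0.47334184 0.01153508] 3.4119975023340383 [0.00120094 0.00188269 0.00219986 0.0021206 ]
rel (array([-0.0017776 , -0.01338763]), np.float64(2.036657566421897))
bowl [[0.46878685 0.24853889 0.052     ]] tin [[ 0.48354256 -0.20291227  0.058     ]]
mug [[ 0.73488122 -0.14614621  0.09      ]]
[-2.80145685e-04  1.91202292e-01  9.81550280e-01 -8.08180366e-04]
```

Call:
{"method": "servo_tool", "body": {
  "increments": [
    {"x": 0.4, "y": -1, "az": -0.33, "claw": 0.2},
    {"x": 0.4, "y": -1, "az": -0.33, "claw": 0.2},
    {"x": 0.4, "y": -1, "az": -0.33, "claw": 0.2},
    {"x": 0.4, "y": -1, "az": -0.33, "claw": 0.2},
    {"x": 0.4, "y": -1, "az": -0.33, "claw": 0.2}
  ]
}}

```text
schema error: expected keys claw, x, y, z, ax, ay, az
```

Call:
{"method": "servo_tool", "body": {
  "increments": [
    {"x": 0.4, "y": -1, "z": 0, "ax": 0, "ay": 0, "az": -0.33, "claw": 0.2},
    {"x": 0.4, "y": -1, "z": 0, "ax": 0, "ay": 0, "az": -0.33, "claw": 0.2},
    {"x": 0.4, "y": -1, "z": 0, "ax": 0, "ay": 0, "az": -0.33, "claw": 0.2},
    {"x": 0.4, "y": -1, "z": 0, "ax": 0, "ay": 0, "az": -0.33, "claw": 0.2},
    {"x": 0.4, "y": -1, "z": 0, "ax": 0, "ay": 0, "az": -0.33, "claw": 0.2}
  ]
}}

```text
clock: 0.6
tcp_pos: [0.2659, 0.4068, 0.2479]
orientation: [-0.0, 0.304, 0.953, -0.0]
wrist_force: [0.4, 0.4, 0.8]
finger_gap: 0.0687
```

Call:
{"method": "servo_tool", "body": {
  "increments": [
    {"x": 0.4, "y": -1, "z": 0, "ax": 0, "ay": 0, "az": -0.33, "claw": 0.2},
    {"x": 0.4, "y": -1, "z": 0, "ax": 0, "ay": 0, "az": -0.33, "claw": 0.2},
    {"x": 0.4, "y": -1, "z": 0, "ax": 0, "ay": 0, "az": -0.33, "claw": 0.2},
    {"x": 0.4, "y": -1, "z": 0, "ax": 0, "ay": 0, "az": -0.33, "claw": 0.2},
    {"x": 0.4, "y": -1, "z": 0, "ax": 0, "ay": 0, "az": -0.33, "claw": 0.2}
  ]
}}

```text
clock: 1.1
tcp_pos: [0.3158, 0.2818, 0.248]
orientation: [-0.0, 0.411, 0.912, -0.0]
wrist_force: [-0.2, -0.2, 0.1]
finger_gap: 0.0682
```

Call:
{"method": "servo_tool", "body": {
  "increments": [
    {"x": 0.4, "y": -1, "z": 0, "ax": 0, "ay": 0, "az": -0.33, "claw": 0.2},
    {"x": 0.4, "y": -1, "z": 0, "ax": 0, "ay": 0, "az": -0.33, "claw": 0.2},
    {"x": 0.4, "y": -1, "z": 0, "ax": 0, "ay": 0, "az": -0.33, "claw": 0.2},
    {"x": 0.4, "y": -1, "z": 0, "ax": 0, "ay": 0, "az": -0.33, "claw": 0.2},
    {"x": 0.4, "y": -1, "z": 0, "ax": 0, "ay": 0, "az": -0.33, "claw": 0.2}
  ]
}}

```text
clock: 1.6
tcp_pos: [0.3658, 0.1569, 0.2481]
orientation: [-0.0, 0.513, 0.858, -0.0]
wrist_force: [0.2, -0.1, -0.3]
finger_gap: 0.0684
```

Call:
{"method": "servo_tool", "body": {
  "increments": [
    {"x": 0.4, "y": -1, "z": 0, "ax": 0, "ay": 0, "az": -0.33, "claw": 0.2},
    {"x": 0.4, "y": -1, "z": 0, "ax": 0, "ay": 0, "az": -0.33, "claw": 0.2},
    {"x": 0.4, "y": -1, "z": 0, "ax": 0, "ay": 0, "az": -0.33, "claw": 0.2},
    {"x": 0.4, "y": -1, "z": 0, "ax": 0, "ay": 0, "az": -0.33, "claw": 0.2},
    {"x": 0.4, "y": -1, "z": 0, "ax": 0, "ay": 0, "az": -0.33, "claw": 0.2}
  ]
}}

```text
clock: 2.1
tcp_pos: [0.4159, 0.0319, 0.2481]
orientation: [-0.0, 0.609, 0.794, -0.0]
wrist_force: [-0.2, 0.1, -0.5]
finger_gap: 0.0682
```

Call:
{"method": "servo_tool", "body": {
  "increments": [
    {"x": 0.4, "y": -1, "z": 0, "ax": 0, "ay": 0, "az": -0.33, "claw": 0.2},
    {"x": 0.4, "y": -1, "z": 0, "ax": 0, "ay": 0, "az": -0.33, "claw": 0.2},
    {"x": 0.4, "y": -1, "z": 0, "ax": 0, "ay": 0, "az": -0.33, "claw": 0.2},
    {"x": 0.4, "y": -1, "z": 0, "ax": 0, "ay": 0, "az": -0.33, "claw": 0.2},
    {"x": 0.4, "y": -1, "z": 0, "ax": 0, "ay": 0, "az": -0.33, "claw": 0.2}
  ]
}}

```text
clock: 2.6
tcp_pos: [0.4658, -0.093, 0.2479]
orientation: [-0.0, 0.696, 0.718, -0.0]
wrist_force: [-0.2, 0.4, 0.4]
finger_gap: 0.0678
```

Call:
{"method": "servo_tool", "body": {
  "increments": [
    {"x": 0.25, "y": -0.3, "z": -1, "ax": 0, "ay": 0, "az": -0.05, "claw": 0.2},
    {"x": 0.25, "y": -0.3, "z": -1, "ax": 0, "ay": 0, "az": 0, "claw": 0.2},
    {"x": 0, "y": 0, "z": -1, "ax": 0, "ay": 0, "az": 0, "claw": 0.2},
    {"x": 0, "y": 0, "z": -1, "ax": 0, "ay": 0, "az": 0, "claw": 0.2},
    {"x": 0, "y": 0, "z": -1, "ax": 0, "ay": 0, "az": 0, "claw": 0.2}
  ]
}}

```text
clock: 3.1
tcp_pos: [0.478, -0.107, 0.122]
orientation: [-0.0, 0.698, 0.717, -0.0]
wrist_force: [-0.1, 0.2, -0.3]
finger_gap: 0.0684
```

Call:
{"method": "servo_tool", "body": {
  "increments": [
    {"x": 0, "y": 0, "z": -0.4, "ax": 0, "ay": 0, "az": 0, "claw": 0.2},
    {"x": 0, "y": 0, "z": 0, "ax": 0, "ay": 0, "az": 0, "claw": 0.2}
  ]
}}

```text
clock: 3.3
tcp_pos: [0.477, -0.1065, 0.1119]
orientation: [-0.002, 0.697, 0.717, -0.001]
wrist_force: [-0.6, 0.1, 0.6]
finger_gap: 0.0679
```

Run:
```python
from h import *
for n,(a,b,c,d) in {"side":(120,290,130,290),"top":(180,330,140,400)}.items():
    im=env.read_camera(n)[a:b,c:d,::-1]
    cv2.imwrite(f"pics/{n}1.png",cv2.resize(im,None,fx=3,fy=3,interpolation=cv2.INTER_CUBIC))
s=env.get_state();print(s["tcp_pos"],s["wrist_force"])
```

```text
[ 0.4787289  -0.10713964  0.11398159] [-0.79394163 -0.57844914  0.07143534]
```

View pics/side1.png

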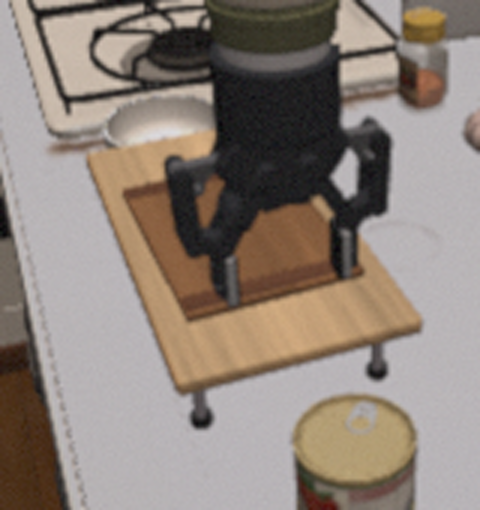

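View pics/top1.png

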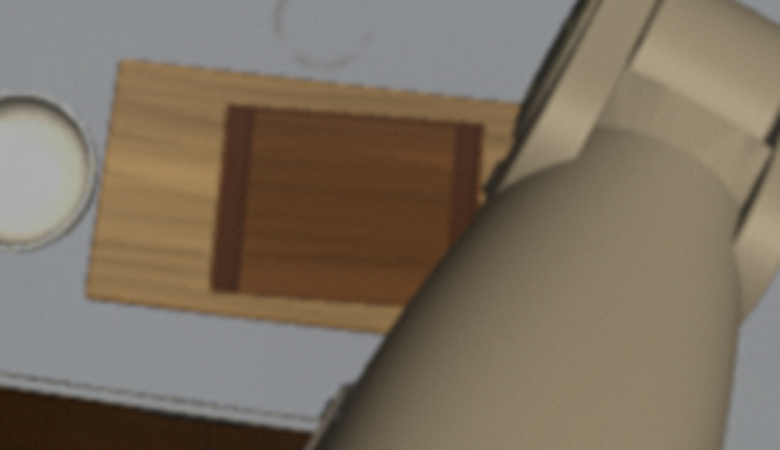

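In the side view the fingertips are at (207,220) and (245,212), still hanging above the riser behind the board. The board's trailing edge is clear of them. I'll work out tip height.

Run:
```python
from h import *
for z in (.09,.095,.1,.105,.11): print(z,px2w("side",[(207.3,220.3),(245.3,211.7)],z)[:,:2].round(4).tolist())
z=lambda p:(np.array(p)+.5)/3-.5+[130,120]
print(px2w("side",z([(190,320),(365,272)]),.078))
```

```text
0.09 [[0.4428, -0.0944], [0.5221, -0.0946]]
0.095 [[0.4414, -0.101], [0.5197, -0.1012]]
0.1 [[0.44, -0.1076], [0.5174, -0.1078]]
0.105 [[0.4386, -0.1141], [0.515, -0.1144]]
0.11 [[0.4371, -0.1207], [0.5127, -0.121]]
[[ 0.41484947 -0.08733329  0.078     ]
 [ 0.54113182 -0.07882865  0.078     ]]
```

Call:
{"method": "servo_tool", "body": {
  "increments": [
    {"x": 0, "y": -0.2, "z": -0.4, "ax": 0, "ay": 0, "az": 0, "claw": 0.2},
    {"x": 0, "y": 0, "z": -0.3, "ax": 0, "ay": 0, "az": 0, "claw": 0.2},
    {"x": 0, "y": 0, "z": -0.1, "ax": 0, "ay": 0, "az": 0, "claw": 0.2}
  ]
}}

```text
clock: 3.7
tcp_pos: [0.4781, -0.1121, 0.0927]
orientation: [-0.0, 0.698, 0.716, -0.0]
wrist_force: [-0.5, 0.1, -1.1]
finger_gap: 0.0683
```

Call:
{"method": "servo_tool", "body": {
  "increments": [
    {"x": 0, "y": 0, "z": -0.1, "ax": 0, "ay": 0, "az": 0, "claw": 0.2},
    {"x": 0, "y": 0, "z": 0, "ax": 0, "ay": 0, "az": 0, "claw": 0.2}
  ]
}}

```text
clock: 3.9
tcp_pos: [0.4781, -0.1119, 0.0905]
orientation: [-0.0, 0.697, 0.717, -0.0]
wrist_force: [-0.3, -0.0, -0.0]
finger_gap: 0.0686
```

Call:
{"method": "servo_tool", "body": {
  "increments": [
    {"x": 0, "y": 0, "z": -0.1, "ax": 0, "ay": 0, "az": 0, "claw": 0.2},
    {"x": 0, "y": 0, "z": 0, "ax": 0, "ay": 0, "az": 0, "claw": 0.2}
  ]
}}

```text
clock: 4.1
tcp_pos: [0.4783, -0.112, 0.0882]
orientation: [0.0, 0.697, 0.717, 0.0]
wrist_force: [0.3, -0.1, -0.6]
finger_gap: 0.0681
```

Call:
{"method": "servo_tool", "body": {
  "increments": [
    {"x": 0, "y": 0, "z": -0.1, "ax": 0, "ay": 0, "az": 0, "claw": 0.2},
    {"x": 0, "y": 0, "z": 0, "ax": 0, "ay": 0, "az": 0, "claw": 0.2}
  ]
}}

```text
clock: 4.3
tcp_pos: [0.4783, -0.1119, 0.0856]
orientation: [-0.0, 0.697, 0.717, -0.0]
wrist_force: [0.1, 0.2, 0.5]
finger_gap: 0.0681
```

Call:
{"method": "servo_tool", "body": {
  "increments": [
    {"x": 0, "y": 0, "z": -0.08, "ax": 0, "ay": 0, "az": 0, "claw": 0.2},
    {"x": 0, "y": 0, "z": 0, "ax": 0, "ay": 0, "az": 0, "claw": 0.2}
  ]
}}

```text
clock: 4.5
tcp_pos: [0.4782, -0.1119, 0.0836]
orientation: [-0.0, 0.697, 0.717, -0.0]
wrist_force: [0.0, 0.9, -0.2]
finger_gap: 0.0685
```

Call:
{"method": "servo_tool", "body": {
  "increments": [
    {"x": 0, "y": 0, "z": -0.08, "ax": 0, "ay": 0, "az": 0, "claw": 0.2},
    {"x": 0, "y": 0, "z": 0, "ax": 0, "ay": 0, "az": 0, "claw": 0.2}
  ]
}}

```text
clock: 4.7
tcp_pos: [0.4782, -0.112, 0.0816]
orientation: [-0.0, 0.697, 0.717, -0.0]
wrist_force: [-0.5, 0.7, -0.1]
finger_gap: 0.0683
```

Call:
{"method": "servo_tool", "body": {
  "increments": [
    {"x": 0, "y": 0, "z": -0.06, "ax": 0, "ay": 0, "az": 0, "claw": 0.2},
    {"x": 0, "y": 0, "z": 0, "ax": 0, "ay": 0, "az": 0, "claw": 0.2}
  ]
}}

```text
clock: 4.9
tcp_pos: [0.4783, -0.112, 0.0801]
orientation: [-0.0, 0.697, 0.717, -0.0]
wrist_force: [0.2, 0.3, 0.1]
finger_gap: 0.0683
```

Call:
{"method": "servo_tool", "body": {
  "increments": [
    {"x": 0, "y": 0, "z": -0.06, "ax": 0, "ay": 0, "az": 0, "claw": 0.2},
    {"x": 0, "y": 0, "z": 0, "ax": 0, "ay": 0, "az": 0, "claw": 0.2}
  ]
}}

```text
clock: 5.1
tcp_pos: [0.4784, -0.112, 0.0798]
orientation: [0.0, 0.697, 0.717, 0.0]
wrist_force: [-2.4, 1.2, 8.0]
finger_gap: 0.0687
```

Call:
{"method": "servo_tool", "body": {
  "increments": [
    {"x": 0, "y": 0, "z": -0.06, "ax": 0, "ay": 0, "az": 0, "claw": 0.2},
    {"x": 0, "y": 0, "z": 0, "ax": 0, "ay": 0, "az": 0, "claw": 0.2}
  ]
}}

```text
clock: 5.3
tcp_pos: [0.4785, -0.1121, 0.0797]
orientation: [0.001, 0.697, 0.717, 0.0]
wrist_force: [-6.7, 1.3, 21.1]
finger_gap: 0.0682
```

Call:
{"method": "servo_tool", "body": {
  "increments": [
    {"x": 0, "y": 0, "z": 0.22, "ax": 0, "ay": 0, "az": 0, "claw": 0.2},
    {"x": 0, "y": 0, "z": 0, "ax": 0, "ay": 0, "az": 0, "claw": 0.2}
  ]
}}

```text
clock: 5.5
tcp_pos: [0.479, -0.1122, 0.0836]
orientation: [0.001, 0.697, 0.717, 0.0]
wrist_force: [-0.7, -0.2, 0.6]
finger_gap: 0.0685
```

Call:
{"method": "servo_tool", "body": {
  "increments": [
    {"x": 0, "y": 0.2, "z": 0, "ax": 0, "ay": 0, "az": 0, "claw": 0.2},
    {"x": 0, "y": 0.2, "z": 0, "ax": 0, "ay": 0, "az": 0, "claw": 0.2},
    {"x": 0, "y": 0.2, "z": 0, "ax": 0, "ay": 0, "az": 0, "claw": 0.2},
    {"x": 0, "y": 0.2, "z": 0, "ax": 0, "ay": 0, "az": 0, "claw": 0.2},
    {"x": -0.02, "y": 0.2, "z": 0, "ax": 0, "ay": 0, "az": 0, "claw": 0.2}
  ]
}}

```text
clock: 6.0
tcp_pos: [0.4777, -0.0866, 0.0826]
orientation: [-0.0, 0.697, 0.717, -0.0]
wrist_force: [-0.7, 0.3, -0.3]
finger_gap: 0.0682
```

Call:
{"method": "servo_tool", "body": {
  "increments": [
    {"x": -0.01, "y": 0.2, "z": 0, "ax": 0, "ay": 0, "az": 0, "claw": 0.2},
    {"x": 0, "y": 0.2, "z": 0, "ax": 0, "ay": 0, "az": 0, "claw": 0.2},
    {"x": -0.01, "y": 0.2, "z": 0, "ax": 0, "ay": 0, "az": 0, "claw": 0.2},
    {"x": 0, "y": 0.2, "z": 0, "ax": 0, "ay": 0, "az": 0, "claw": 0.2},
    {"x": -0.01, "y": 0.2, "z": 0, "ax": 0, "ay": 0, "az": 0, "claw": 0.2}
  ]
}}

```text
clock: 6.5
tcp_pos: [0.4772, -0.0616, 0.0829]
orientation: [0.0, 0.697, 0.717, 0.0]
wrist_force: [-0.7, -1.2, -0.7]
finger_gap: 0.0681
```

```bash
cat > look.py <<'E'
from h import *
import sys
k=sys.argv[1]
for n,(a,b,c,d) in {"side":(120,290,130,290),"top":(180,330,140,400)}.items():
    im=env.read_camera(n)[a:b,c:d,::-1]
    cv2.imwrite(f"pics/{n}{k}.png",cv2.resize(im,None,fx=3,fy=3,interpolation=cv2.INTER_CUBIC))
s=env.get_state();print(s["clock"],s["tcp_pos"],s["wrist_force"])
E
python3 look.py 2
```

```text
6.6 [ 0.47702659 -0.06125464  0.08284283] [ 0.47566477 -0.64543694  0.75581245]
```

View pics/side2.png

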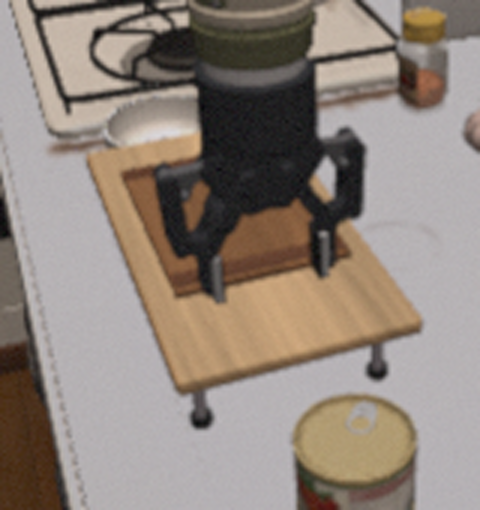

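View pics/top2.png

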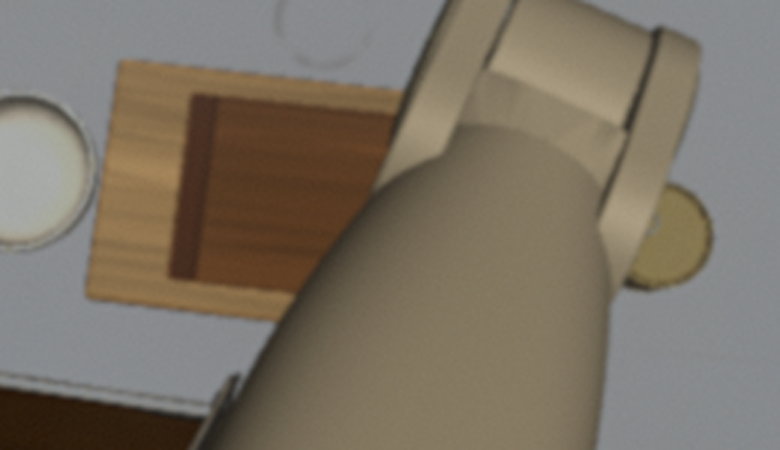

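The board is moving and turning square. In the top zoom its leading corners went from (228,105) and (212,291) to (192,94) and (169,277). In the side zoom the fingertips rest against its trailing edge at (218,300) and (324,275).

```bash
cat >> h.py <<'E'
def lead(pts):
    rc=np.array([.4748,.02496]);ra=np.radians(1.375)
    P=px2w("top",(np.array(pts)+.5)/3-.5+[140,180],.078)[:,:2]
    d=P[0]-P[1];a=np.arctan2(d[1],d[0]);m=P.mean(0)
    R=np.array([[np.cos(ra),-np.sin(ra)],[np.sin(ra),np.cos(ra)]])
    r=R.T@(m-rc); print("lead edge past end mm",(r[1]-.16)*1e3,"x mm",r[0]*1e3,"yaw deg",np.degrees(a-ra), "len",np.linalg.norm(d))
E
python3 - <<'E'
from h import *
lead([(228,105),(212,291)]);lead([(192,94),(169,277)])
E
```

```text
lead edge past end mm -84.78230642183097 x mm -4.924591215307723 yaw deg 2.434827543740436 len 0.12824578172735396
lead edge past end mm -56.69079479593925 x mm 0.49471725743015593 yaw deg 0.5054229717611407 len 0.12704995055099466
```

Call:
{"method": "servo_tool", "body": {
  "increments": [
    {"x": -0.01, "y": 0.25, "z": 0, "ax": 0, "ay": 0, "az": 0, "claw": 0.2},
    {"x": 0, "y": 0.3, "z": 0, "ax": 0, "ay": 0, "az": 0, "claw": 0.2},
    {"x": -0.01, "y": 0.3, "z": 0, "ax": 0, "ay": 0, "az": 0, "claw": 0.2},
    {"x": 0, "y": 0.3, "z": 0, "ax": 0, "ay": 0, "az": 0, "claw": 0.2},
    {"x": -0.01, "y": 0.3, "z": 0, "ax": 0, "ay": 0, "az": 0, "claw": 0.2}
  ]
}}

```text
clock: 7.1
tcp_pos: [0.4764, -0.0251, 0.0829]
orientation: [0.0, 0.697, 0.717, 0.0]
wrist_force: [0.2, -2.2, 0.2]
finger_gap: 0.0681
```

Call:
{"method": "servo_tool", "body": {
  "increments": [
    {"x": -0.01, "y": 0.3, "z": 0, "ax": 0, "ay": 0, "az": 0, "claw": 0.2},
    {"x": 0, "y": 0.3, "z": 0, "ax": 0, "ay": 0, "az": 0, "claw": 0.2},
    {"x": -0.01, "y": 0.3, "z": 0, "ax": 0, "ay": 0, "az": 0, "claw": 0.2},
    {"x": -0.01, "y": 0.3, "z": 0, "ax": 0, "ay": 0, "az": 0, "claw": 0.2},
    {"x": -0.01, "y": 0.2, "z": 0, "ax": 0, "ay": 0, "az": 0, "claw": 0.2}
  ]
}}

```text
clock: 7.6
tcp_pos: [0.4754, 0.0099, 0.0829]
orientation: [0.0, 0.697, 0.717, 0.0]
wrist_force: [1.4, -1.5, 1.0]
finger_gap: 0.0683
```

Call:
{"method": "servo_tool", "body": {
  "increments": [
    {"x": 0, "y": 0.2, "z": 0, "ax": 0, "ay": 0, "az": 0, "claw": 0.2},
    {"x": 0, "y": 0.15, "z": 0, "ax": 0, "ay": 0, "az": 0, "claw": 0.2},
    {"x": 0, "y": 0.1, "z": 0, "ax": 0, "ay": 0, "az": 0, "claw": 0.2},
    {"x": 0, "y": 0, "z": 0, "ax": 0, "ay": 0, "az": 0, "claw": 0.2}
  ]
}}

```text
clock: 8.0
tcp_pos: [0.4753, 0.021, 0.0828]
orientation: [-0.0, 0.697, 0.717, 0.0]
wrist_force: [0.3, -0.3, 0.1]
finger_gap: 0.0682
```

```bash
python3 look.py 3
```

```text
8.1 [0.47512244 0.02080301 0.08262937] [ 0.23856378  0.00389205 -0.73562094]
```

View pics/side3.png

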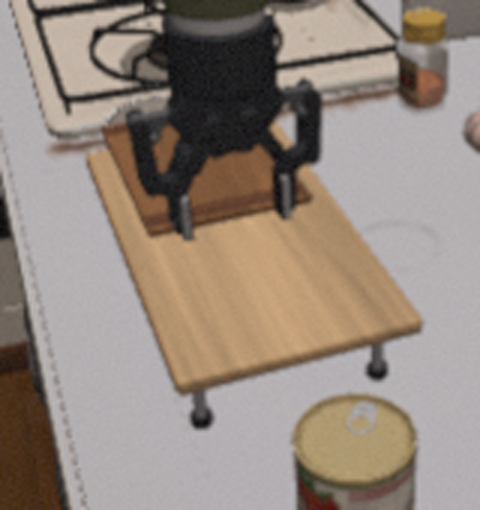

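View pics/top3.png

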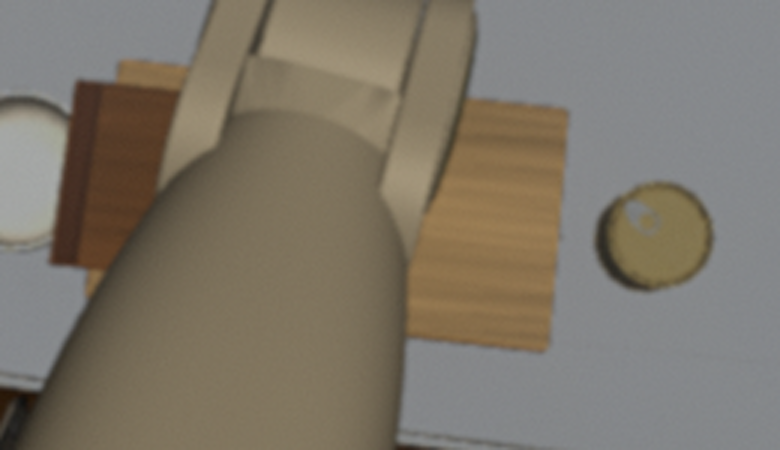

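The board now hangs out past the end. Its leading corners are at zoom (77,80) and (51,264) in the top view, and the tin hasn't moved.

Run:
```python
from h import *
lead([(77,80),(51,264)])
```

```text
lead edge past end mm 24.863857427172007 x mm 0.4160203122841093 yaw deg 0.5183096625399816 len 0.12866232634862357
```

Call:
{"method": "servo_tool", "body": {
  "increments": [
    {"x": -0.01, "y": 0.2, "z": 0, "ax": 0, "ay": 0, "az": 0, "claw": 0.2},
    {"x": 0, "y": 0.2, "z": 0, "ax": 0, "ay": 0, "az": 0, "claw": 0.2},
    {"x": -0.01, "y": 0.15, "z": 0, "ax": 0, "ay": 0, "az": 0, "claw": 0.2},
    {"x": 0, "y": 0.1, "z": 0, "ax": 0, "ay": 0, "az": 0, "claw": 0.2},
    {"x": 0, "y": 0, "z": 0, "ax": 0, "ay": 0, "az": 0, "claw": 0.2}
  ]
}}

```text
clock: 8.6
tcp_pos: [0.4748, 0.0373, 0.0828]
orientation: [-0.0, 0.697, 0.717, 0.0]
wrist_force: [0.7, -0.4, -0.9]
finger_gap: 0.0686
```

Call:
{"method": "servo_tool", "body": {
  "increments": [
    {"x": 0, "y": -0.3, "z": 0, "ax": 0, "ay": 0, "az": 0, "claw": 0.2},
    {"x": 0, "y": -0.7, "z": 0, "ax": 0, "ay": 0, "az": 0, "claw": 0.2},
    {"x": 0, "y": 0, "z": 1, "ax": 0, "ay": 0, "az": 0, "claw": 0.2},
    {"x": 0, "y": 0, "z": 1, "ax": 0, "ay": 0, "az": 0, "claw": 0.2},
    {"x": 0, "y": 0, "z": 1, "ax": 0, "ay": 0, "az": 0, "claw": 0.2}
  ]
}}

```text
clock: 9.1
tcp_pos: [0.4747, 0.0111, 0.1586]
orientation: [-0.0, 0.698, 0.716, -0.0]
wrist_force: [-0.1, -0.2, -0.8]
finger_gap: 0.0684
```

Call:
{"method": "servo_tool", "body": {
  "increments": [
    {"x": 0, "y": -1, "z": 1, "ax": 0, "ay": 0, "az": 0, "claw": 0.2},
    {"x": 0, "y": -1, "z": 1, "ax": 0, "ay": 0, "az": 0, "claw": 0.2},
    {"x": 0, "y": -1, "z": 1, "ax": 0, "ay": 0, "az": 0, "claw": 0.2},
    {"x": 0, "y": -1, "z": 1, "ax": 0, "ay": 0, "az": 0, "claw": 0.2},
    {"x": 0, "y": -1, "z": 0, "ax": 0, "ay": 0, "az": 0, "claw": 0.2}
  ]
}}

```text
clock: 9.6
tcp_pos: [0.4764, -0.1154, 0.2616]
orientation: [0.003, 0.698, 0.717, 0.001]
wrist_force: [0.7, 0.0, 0.9]
finger_gap: 0.0684
```

Call:
{"method": "servo_tool", "body": {
  "increments": [
    {"x": 0, "y": -1, "z": 0, "ax": 0, "ay": 0, "az": 0, "claw": 0.2},
    {"x": 0, "y": -1, "z": 0, "ax": 0, "ay": 0, "az": 0, "claw": 0.2},
    {"x": 0, "y": -1, "z": 0, "ax": 0, "ay": 0, "az": 0, "claw": 0.2},
    {"x": 0, "y": 0, "z": 0, "ax": 0, "ay": 0, "az": 0, "claw": 0.2}
  ]
}}

```text
clock: 10.0
tcp_pos: [0.4748, -0.1914, 0.2576]
orientation: [0.0, 0.699, 0.715, -0.0]
wrist_force: [0.2, 0.6, 1.4]
finger_gap: 0.0683
```

```bash
python3 look.py 4
python3 - <<'E'
from h import *
cv2.imwrite("pics/topfull4.png",env.read_camera("top")[:,:,::-1])
E
```

```text
10.1 [ 0.47449841 -0.18883768  0.25765056] [0.74318565 1.23590697 0.07593269]
```

View pics/side4.png

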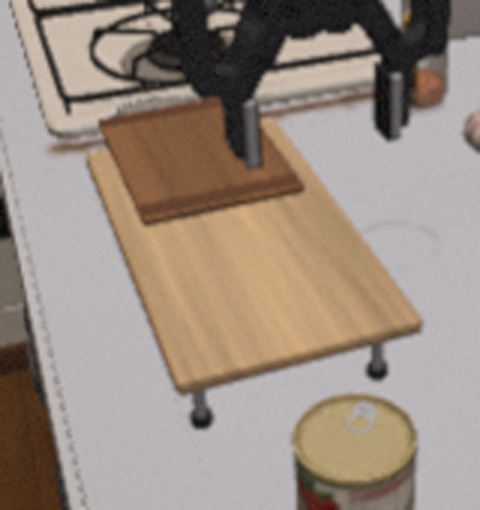

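View pics/top4.png

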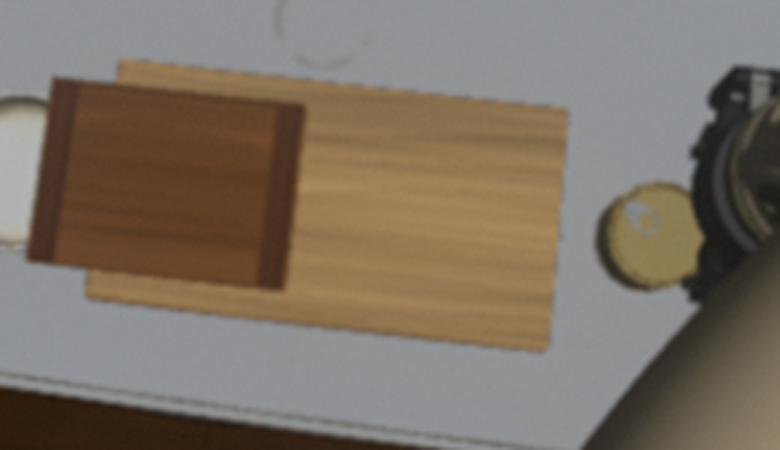

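View pics/topfull4.png

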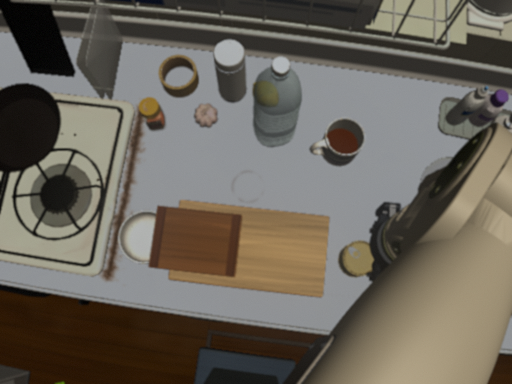

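The board is lying flat on the shelf with one end out over the bowl. Its zoom corners are (53,77), (305,104), (285,291) and (27,262). The bowl, tin and mug look unmoved, and the arm is clear.

Run:
```python
from h import *
z=lambda p:(np.array(p)+.5)/3-.5+[140,180]
rc,ra,e=fit("top",z([(119,61),(570,108),(547,352),(86,297)]),.07,.32,.17);print(rc,np.degrees(ra),e)
bc,ba,e=fit("top",z([(53,77),(305,104),(285,291),(27,262)]),.078,.18,.13);print(bc,np.degrees(ba),e)
print(rel(rc,ra,bc,ba)); lead([(53,77),(27,262)])
a=cv2.imread("pics/top0.png").astype(float);b=cv2.imread("pics/topfull4.png").astype(float)
for n,(x0,x1,y0,y1) in {"bowl":(115,148,208,268),"tin":(338,366,238,280),"mug":(308,366,115,162)}.items():
    print(n,cv2.phaseCorrelate(a[y0:y1,x0:x1].mean(2),b[y0:y1,x0:x1].mean(2)),abs(a-b)[y0:y1,x0:x1].mean())
```

```text
[0.47485654 0.02506229] 1.343086159448428 [0.00217912 0.00015189 0.00193791 0.00241963]
[0.47280322 0.13791435] 1.8452879769900292 [0.00086041 0.00153065 0.00095904 0.00154345]
(array([0.00059239, 0.11286919]), np.float64(0.5022018175416013))
lead edge past end mm 41.798297234122565 x mm 0.18216418970930237 yaw deg 0.7451298534093301 len 0.12952454035161914
bowl ((-0.044415235147280185, -0.05603125768647743), 0.9955602710874696) 8.71986531986532
tin ((-0.06370365642593256, 0.5162423478930549), 1.0230228026694943) 6.509920634920635
mug ((0.014473375068796202, -0.010221574694700308), 0.9374331871024315) 7.041819515774028
```

```bash
python3 -c "
from workcell import env
print(env.get_state()['clock']);print(env.hand_in())"
```

```text
10.15
the job is handed in; nothing more can be done
None
```

I pushed the board along the riser with the two half-open fingertips against its trailing edge, backed off and lifted clear, then handed the job in at 10.15 s. I never pinched or lifted the board. `hand_in` gives no verdict, so these are my own measurements.

| Check (last top picture) | Measured | Allowed |
|---|---|---|
| Overhang on the bowl's side | about 42 mm | 28 to 55 mm |
| Board position along the riser (own y) | 0.113 m | 0.098 to 0.125 m |
| Off centre across the riser | about 0.6 mm | 25 mm |
| Angle to the riser | about 0.5 to 0.7° | 8° |

- **Accuracy:** corner fits left residuals of up to about 2.4 mm, and the fit and edge measurements agreed to within about 1 mm.
- **Flatness:** I judged this only by eye. The side picture shows the board lying flat on the shelf.
- **Bowl, tin and mug:** comparing the first and last pictures, the bowl and mug shifted by under 0.1 pixel. The tin read 0.5 pixel (about 1 mm), but the gripper was partly hiding it in that picture and nothing went near it.
- **Forces:** the highest reading was about 22 N, when I pressed the fingertips onto the bare riser to find its height. Pushing the board took 1 to 2 N. No check failed.

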